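# Refit the selector lever on a fluidics valve and close it

### The arm

A 6-joint arm with a two-finger parallel gripper is mounted at the origin on the work surface. World frame = base frame: x ahead of the robot, y to its left, z up, the work surface at z = 0. Lengths are in m, angles in degrees, forces in N, time in s.
With the tool pointing down it reaches from about 0.35 to 1 m from the base axis. Payload 7.1 kg.
Tool frame: the origin (TCP) lies midway between the tips of the shut fingers; the grasp point (between the pads) lies 19 mm behind it (robot.tcp_to_grasp is the z of the grasp point in the tool frame, in m); z points along the fingers, y is the line along which they close (so a half turn about z gives the same grasp; the last joint's range is limited). The gripper opens to 85 mm and grips with 20 to 120 N. Pads are 22 mm wide; open, the fingers measure 114 mm over their backs; the gripper's body (76 mm by 85 mm) begins 54 mm behind the grasp point. The pads swing forward as they close: fully open they stand 13 mm farther back than shut.
Start: joints at [-66.979, 24.242, 93.386, -0, 62.372, -1.089], TCP at [0.255, -0.57, 0.207] pointing down, gripper open.
Joint ranges: [-172.04, 172.04], [-51.8, 120.97], [4.93, 147.93], [-75.15, 255.16], [6.16, 154.13], [-145.62, 145.62]. Speed limits (degrees/s): [136.94, 136.94, 172.46, 180, 180, 180].

### API

Orientations are given as [roll, pitch, yaw] about the fixed x, y, z axes, in that order (R = Rz(yaw) Ry(pitch) Rx(roll)).
In Python, from bench import robot gives the robot as it stands.
- The arm moves only by the tool step_arm, never from a script. Its arguments are lists of equal length, an entry for each row: "grip": the closure, from 0 (fully open) to 1 (shut); "travel": the shift along the tool's x, y, z in mm, a list of three; "dr": the turn, a rotation vector about the tool's x, y, z in rad, a list of three. A call has 1 to 5 rows; each row is the pose to reach, as a shift and turn from the pose commanded when the call began, along the tool's axes at that moment; what a row does not reach only later rows make up. A row lasts 1/8 s, in which the tool goes at most 62.5 mm and 10.7 degrees, less where a joint would pass 70% of its speed; a pose out of reach is approached as far as the arm can. A call with a gripper value outside its range is refused whole. The fingers move at their own pace and stop on an object; "force" is the grip in N (left out, the last holds). Time passes only in rows, so rows that repeat a pose let the fingers close. It gives the time, the measured TCP pose, the force, the opening and the grip force at its end, in the units of the state.
- robot.sense(): the state, without advancing time (a new reading comes with each control period).
- robot.read_camera(name): name is "scene" or "top" or "wrist"; returns a dict with "color" (480x640x3 uint8, red, green, blue), "K" (3x3 intrinsics, pixels), "k1" (the pictures are not rectified: a ray, as slopes to the right and down, at radius r is drawn at 1 + k1 r^2 times it, then the intrinsics apply), "extrinsics" (4x4, takes a point from camera to world coordinates); the wrist camera has in their place "T_tool_cam" (4x4, takes a point from camera to tool coordinates, whose origin is the TCP and whose axes are the flange's). Camera axes: x right, y down, z forward; pixel columns grow to the right and rows downward; lengths in m; the calibration is good to about 2 mm. A picture is of the moment at which its call begins: read the wrist's pose just before it. There is no depth.
- robot.hand_in(): hands the job in; it is judged then, once.
The state is a dict: "time_s": time; "joint_pos": joint angles; "qd": joint speeds; "joint_torque": joint torques, N m; "tcp_pos": TCP position; "tcp_rot": TCP orientation; "force": force on the tool from outside, world axes, zero at the start; "torque": the same for the moment, N m; "finger_gap": finger opening in m; "grasp_force": force on a finger pad.
Only numpy, scipy, OpenCV 4.12 (cv2) and the standard library are available. Lean on these libraries where they do the work, as an engineer would, in place of code of your own. Each camera call takes 0.05 s, during which the arm holds its last target. There are 200 camera calls.

### The job

Take the loose selector lever from the blue service mat and fit its splined bore onto the valve's splined spindle, in the position where the arm points nearest the red (open) bar; the spindle may stand some way off the bar, so feel for the splines lightly and never force it. Once the lever is pushed fully home, turn it counter-clockwise, gently, until its arm rests at the stop post over the green (closed) bar, then let go and leave it there. Leave everything else where it is.

Things in the scene. Friction and masses are not known exactly. Their poses are not given: they have to be found in the camera images.
- lever_hub (a point): Centre of the loose lever's steel hub (36 x 36 mm, 32 mm tall), on the bore axis, 16 mm above its underside. Lever 110 to 220 g, most of it in the hub, lying flat on the 4 mm mat, right side up. Grip the hub on the flats that look to this point's +y and -y. z is up along the bore; the black plastic arm (16 wide, 12 mm thick, flush with the underside) points along -x.
- lever_bore (a point): Lower mouth of the lever's through bore, on its axis, at the hub's underside. Bore 25 mm across with six inward teeth 3 mm wide, tips 8.2 mm from the axis, 60 degrees apart; one slot between teeth lies exactly along the arm (-x).
- lever_knob (a point): Centre of the red ball knob (22 mm) at the end of the lever's arm, 105 mm from the bore axis and 11 mm above the lever's underside.
- valve: Fixed slate-grey valve unit, 150 x 150 mm, black deck 60 mm above the table; origin under its centre, on the spindle's vertical axis. The lever must never load it or its spindle with more than 60 N, summed over all its contacts. The spindle turns stiffly (0.1 N m of friction) and stays where left.
- spindle_top (a point): Tip of the steel spindle, 103 mm above the table; axes as the valve's. Below it: a pilot nose 10 mm tall (14 mm across, its top tapered to 6 mm), then six square-topped splines (18 mm tall, 4 mm wide, 22 mm across the tips, 60 degrees apart) down to the collar. Bore play: about 0.8 mm sideways, 5 degrees in turn.
- spindle_seat (a point): Centre of the seat collar's top, 75 mm above the table; collar 34 mm across, 15 mm tall. When home, the lever's underside rests on it; with the splines unmatched it stands 18 mm too high.
- open_mark (a point): In line with the red (open) bar on the deck, 105 mm from the axis, 86 mm above the table: the knob's centre if the lever were home right over the red bar. The spindle's turn is NOT measured: one spline (tiny red mark on top) starts anywhere within 24 degrees either side of this direction, and the arm must go on in line with it.
- closed_mark (a point): In line with the green (closed) bar, 105 mm from the axis, 86 mm above the table: the knob's centre when the lever is home and its arm just touches the steel stop post (10 mm thick, 30 mm tall, 55 mm from the axis, just beyond the green bar). 1.0 rad (57 degrees) counter-clockwise of open_mark seen from above.
- mat: Blue service mat, fixed, 200 x 250 x 4 mm, origin at the centre of its underside. The lever, screwdriver and brass cap lie on it.
- rack_a: Bystander: orange tube rack, 100 x 188 mm, 90 mm tall with tubes.
- rack_b: Bystander: orange tube rack, 122 x 100 mm, 90 mm tall with tubes.
- mixer: Bystander: teal vortex mixer, 120 x 110 mm, 105 mm tall.
- bottle: Bystander: reagent bottle, 64 mm across, 130 mm tall.
- mouse: Bystander: black computer mouse, 100 x 58 x 34 mm.
- driver: Bystander: yellow screwdriver, 130 mm, lying on the mat.
- cap: Bystander: brass cap, 24 mm across, 15 mm tall, on the mat.
There are look-alikes about, which are no part of the job. Leave any orange or pink look-alike of the part that bears lever_hub alone. What is shaped like the valve but yellow is not meant.

How it is judged:
By the outcome, as a careful person would: the job done as asked, in the order asked, and still so for the second after the job is handed in, with the robot touching nothing.
It also fails if it takes over 72 s, if anything falls off the work surface, if the arm or the gripper's body presses on something with over 40 N, if the wrist force passes 120 N, or if a joint passes its speed limit or range.

## Working session

There is one attempt and no reset: what is moved stays moved. The work goes in short steps, Python scripts to look and compute and a tool call to move; the robot and the scene stay as the last step left them, time stands still between calls to the robot, and variables do not carry over. Pictures are saved under pics/ and viewed, at most 10 in all, crops included, and the job is handed in when it is done.

Besides the shell and the picture viewer there is one more tool, called after "Request:" as name(argument=value, ...) on one line, values as JSON. step_arm: Moves the arm, as the interface text tells. Its arguments: {"type":"object","properties":{"grip":{"type":"array","items":{"type":"number"}},"travel":{"type":"array","items":{"type":"array","items":{"type":"number"}}},"dr":{"type":"array","items":{"type":"array","items":{"type":"number"}}},"force":{"type":"number"}},"required":["grip","travel","dr"]}

```bash
mkdir -p pics; cat > h.py <<'E'
import numpy as np, cv2
from scipy.spatial.transform import Rotation as R
from bench import robot
def toolT(s):
    T=np.eye(4); T[:3,:3]=R.from_euler('xyz',s['tcp_rot'],degrees=True).as_matrix(); T[:3,3]=s['tcp_pos']; return T
def shot(name,png=None):
    s=robot.sense(); c=robot.read_camera(name)
    c['T']=np.array(c['extrinsics']) if 'extrinsics' in c else toolT(s)@np.array(c['T_tool_cam'])
    c['K']=np.array(c['K'])
    if png: cv2.imwrite('pics/'+png,c['color'][:,:,::-1])
    return c
def ray(c,u,v):
    d=np.linalg.solve(c['K'],[u,v,1.])[:2]; p=d.copy()
    for _ in range(20): p=d/(1+c['k1']*(p@p))
    return c['T'][:3,3], c['T'][:3,:3]@np.r_[p,1]
def onz(c,u,v,z):
    o,d=ray(c,u,v); return o+d*(z-o[2])/d[2]
def proj(c,P):
    q=np.linalg.inv(c['T'])@np.r_[P,1]; p=q[:2]/q[2]; p=p*(1+c['k1']*(p@p)); return (c['K']@np.r_[p,1])[:2]
E
python3 - <<'E'
from h import *
a=shot('top','top.png'); b=shot('scene','scene.png')
print(a['T'],a['K'],a['k1']);print(b['T'][:3,3]); print(robot.sense()); print(robot.tcp_to_grasp)
E
```

```text
[[ 0.00646256 -0.99364507  0.11237312  0.37014822]
 [-0.99994938 -0.00728808 -0.006937    0.01615652]
 [ 0.0077119  -0.11232261 -0.99364187  1.46411558]
 [ 0.          0.          0.          1.        ]] [[519.35777605   0.         308.60430608]
 [  0.         519.35777605 240.56022683]
 [  0.           0.           1.        ]] 0.016311273003760753
[ 1.10639982 -0.77899238  0.71822883]
{'time_s': 0.1, 'joint_pos': array([-6.69775380e+01,  2.42819220e+01,  9.34269758e+01, -7.01667386e-04,
        6.23726268e+01, -1.08684849e+00]), 'qd': array([ 0.0072698 , -0.05858352, -0.09250167,  0.07194654, -0.01705271,
       -0.07573123]), 'joint_torque': array([-1.96462711e-04, -5.58423686e+01, -2.82443476e+01, -2.74832121e-05,
        2.91330573e-03, -2.79724071e-05]), 'tcp_pos': array([ 0.25512903, -0.56997321,  0.20580361]), 'tcp_rot': array([-1.79918478e+02, -9.25266518e-04,  2.41096357e+01]), 'force': array([0.35039479, 0.24996402, 0.85846026]), 'torque': array([-0.03802656,  0.04673954, -0.00458195]), 'grasp_force': 0.0, 'finger_gap': 0.08521731522079622}
-0.0187
```

View pics/top.png

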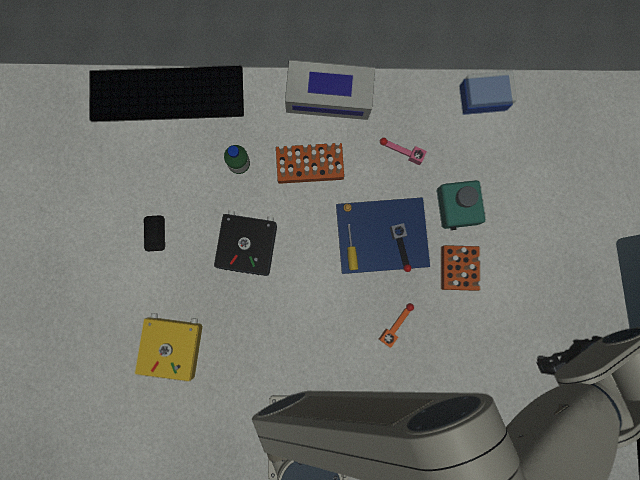

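View pics/scene.png

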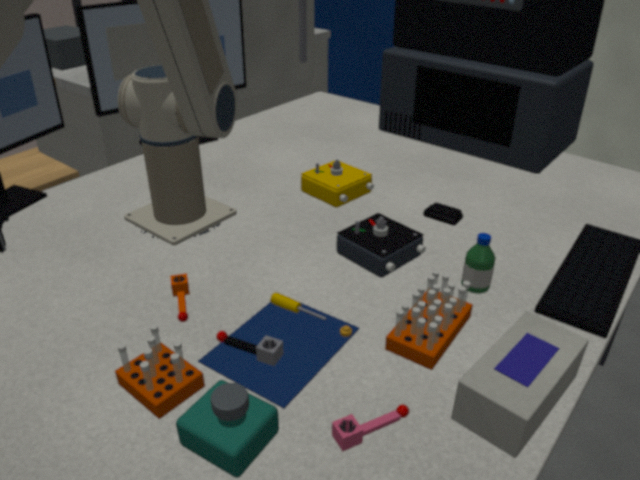

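The lever could be grey with a black arm (hub 400,231, knob 408,268), pink (418,155) or orange (389,338). The grey one is on the blue mat with a steel hub, so it is the one meant. The valve is the black-decked unit (245,243), not the yellow one (167,349). I'll measure both and confirm them in an enlarged crop.

```bash
cat > m1.py <<'E'
from h import *
a=shot('top'); I=a['color']; hsv=cv2.cvtColor(I,cv2.COLOR_RGB2HSV)
def cent(box,m):
    u0,v0,u1,v1=box; k=np.zeros(m.shape,np.uint8); k[v0:v1,u0:u1]=m[v0:v1,u0:u1]
    ys,xs=np.nonzero(k); return len(xs),xs.mean(),ys.mean()
H,S,V=[hsv[...,i].astype(int) for i in range(3)]
red=((H<8)|(H>172))&(S>150)&(V>90); green=(H>40)&(H<90)&(S>80)&(V>40); grey=(S<60)&(V>75)
kn=cent((395,255,420,280),red); hub=cent((388,220,412,242),grey)
rb=cent((225,250,243,270),red); gb=cent((243,252,265,270),green); sp=cent((235,233,255,253),grey)
print(kn,hub,rb,gb,sp)
K=onz(a,*kn[1:],.015);Hb=onz(a,*hub[1:],.036);print('knob',K,'hub',Hb,np.linalg.norm((K-Hb)[:2]),np.degrees(np.arctan2(*(K-Hb)[1::-1])))
r=onz(a,*rb[1:],.06);g=onz(a,*gb[1:],.06);s=onz(a,*sp[1:],.09);print('red',r,'green',g,'sp',s)
for n,p in(('r',r),('g',g)): print(n,np.linalg.norm((p-s)[:2]),np.degrees(np.arctan2(*(p-s)[1::-1])))
L=cv2.resize(I[190:290,340:440],(400,400),interpolation=3);Q=cv2.resize(I[195:295,195:295],(400,400),interpolation=3)
cv2.imwrite('pics/crop.png',np.hstack([L,Q])[:,:,::-1])
E
python3 m1.py
```

```text
(35, np.float64(407.42857142857144), np.float64(267.9428571428571)) (94, np.float64(398.8723404255319), np.float64(230.5531914893617)) (25, np.float64(233.24), np.float64(259.0)) (32, np.float64(251.65625), np.float64(261.0)) (100, np.float64(244.05), np.float64(243.06))
knob [ 0.45907075 -0.27055019  0.015     ] hub [ 0.56144833 -0.24419757  0.036     ] 0.10571484993536304 -165.56508012135743
red [0.47723273 0.20996341 0.06      ] green [0.47215295 0.16009157 0.06      ] sp [0.5176047  0.17810898 0.09      ]
r 0.05142568152319848 141.72573633556038
g 0.04889262817280734 -158.37625177912327
```

View pics/crop.png

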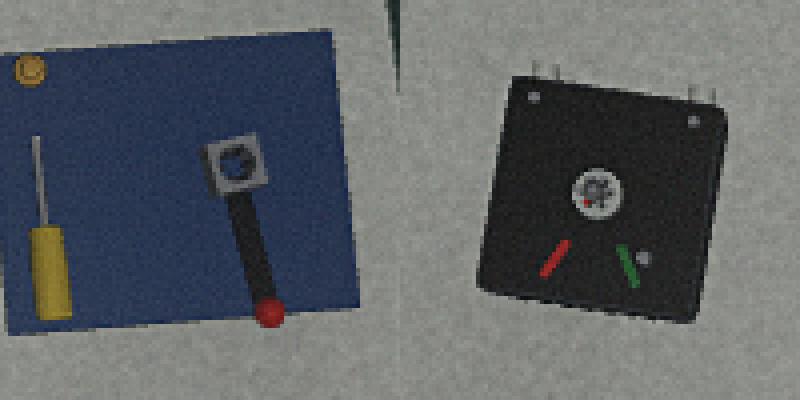

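The crop confirms both. On the left is the steel hub with its black arm and red knob on the mat. On the right is the black valve with red and green bars, and a red spline mark at lower left near the red bar. The knob-to-hub distance measures 105.7 mm against 105. I'll approach with the tool x axis along the arm (yaw 194°), which keeps joint 6 in range at both places.

```bash
cat >> h.py <<'E'
def goal(x,y,z,yaw):
    "travel mm / dr for a tool-down goal from the measured pose"
    s=robot.sense(); T=toolT(s); t=T[:3,:3].T@(np.array([x,y,z])-T[:3,3])*1000
    w=R.from_matrix(T[:3,:3].T@R.from_euler('xyz',[180,0,yaw],degrees=True).as_matrix()).as_rotvec()
    print('travel',t.round(2),'dr',w.round(4),'| pose',np.r_[s['tcp_pos']].round(4),s['tcp_rot'].round(2),'F',s['force'].round(1),'Tq',s['torque'].round(2),'gap',round(s['finger_gap'],4),'gf',round(s['grasp_force'],1),'t',round(s['time_s'],2),'q6',s['joint_pos'][5].round(1))
E
python3 -c "
from h import *
goal(.50,-.25,.2,150)
print(robot.read_camera('wrist')['T_tool_cam'])"
```

```text
travel [ 354.22 -192.13    6.17] dr [-6.0000e-04 -1.3000e-03 -2.1972e+00] | pose [ 0.2552 -0.5701  0.2059] [-179.93   -0.     24.11] F [-0.3  1.  -0.7] Tq [0.   0.   0.01] gap 0.0855 gf 0.0 t 0.15 q6 -1.1
[[-8.35071028e-04 -9.61508316e-01 -2.74774565e-01  6.97067488e-02]
 [ 9.99999622e-01 -8.69788886e-04  4.50746058e-06 -3.40887724e-04]
 [-2.43329823e-04 -2.74774457e-01  9.61508678e-01 -1.66669207e-01]
 [ 0.00000000e+00  0.00000000e+00  0.00000000e+00  1.00000000e+00]]
```

Request:
step_arm(grip=[0,0,0,0,0], travel=[[412,-172,20],[412,-172,20],[412,-172,20],[412,-172,20],[412,-172,20]], dr=[[0,0,-2.97],[0,0,-2.97],[0,0,-2.97],[0,0,-2.97],[0,0,-2.97]])

```text
time_s: 0.82
tcp_pos: [0.4703, -0.3414, 0.1925]
tcp_rot: [180.0, 0.0, 78.2]
force: [-0.4, -0.5, 0.6]
finger_gap: 0.0852
grasp_force: 0.0
```

```bash
python3 -c "
from h import *
goal(.561,-.244,.18,194.4)"
```

```text
travel [113.97  68.8   12.47] dr [-0.0000e+00  3.0000e-04 -2.0286e+00] | pose [ 0.4703 -0.3414  0.1925] [1.7999e+02 1.0000e-02 7.8170e+01] F [-0.4 -0.5  0.6] Tq [-0.05 -0.02  0.03] gap 0.0852 gf 0.0 t 0.82 q6 -25.3
```

Request:
step_arm(grip=[0,0,0,0,0], travel=[[114,69,12],[114,69,12],[114,69,12],[114,69,12],[114,69,12]], dr=[[0,0,-2.03],[0,0,-2.03],[0,0,-2.03],[0,0,-2.03],[0,0,-2.03]])

```text
time_s: 1.45
tcp_pos: [0.5607, -0.2455, 0.1802]
tcp_rot: [-180.0, -0.0, 131.9]
force: [0.5, -0.2, -0.4]
finger_gap: 0.0854
grasp_force: 0.0
```

Request:
step_arm(grip=[0,0,0,0,0], travel=[[0,0,0],[0,0,0],[0,0,0],[0,0,0],[0,0,0]], dr=[[0,0,-1.1],[0,0,-1.1],[0,0,-1.1],[0,0,-1.1],[0,0,-1.1]])

```text
time_s: 2.08
tcp_pos: [0.5605, -0.246, 0.1803]
tcp_rot: [180.0, -0.0, -174.4]
force: [1.0, -0.3, 0.2]
finger_gap: 0.0856
grasp_force: 0.0
```

```bash
python3 -c "
from h import *
goal(.561,-.244,.18,194.4)"
```

```text
travel [-0.71  1.96  0.31] dr [ 0.0003 -0.0004 -0.1534] | pose [ 0.5605 -0.246   0.1803] [ 1.7999e+02 -2.0000e-02 -1.7439e+02] F [ 1.  -0.3  0.2] Tq [-0.02 -0.03  0.04] gap 0.0856 gf 0.0 t 2.08 q6 -120.4
```

Request:
step_arm(grip=[0,0], travel=[[-0.7,2,30],[-0.7,2,30]], dr=[[0,0,-0.153],[0,0,-0.153]])

```text
time_s: 2.33
tcp_pos: [0.5595, -0.2432, 0.1485]
tcp_rot: [179.8, -0.2, -166.0]
force: [-0.1, -0.4, 0.5]
finger_gap: 0.0852
grasp_force: 0.0
```

```bash
python3 -c "
from h import *
c=shot('wrist','w1.png'); goal(.561,-.244,.15,194.4)"
```

```text
travel [-0.51 -0.45 -0.19] dr [ 0.0016 -0.002  -0.0097] | pose [ 0.5604 -0.2437  0.1498] [ 1.7991e+02 -1.1000e-01 -1.6615e+02] F [-0.3  0.1  0.7] Tq [ 0.01 -0.03  0.  ] gap 0.0857 gf 0.0 t 2.38 q6 -128.5
```

View pics/w1.png

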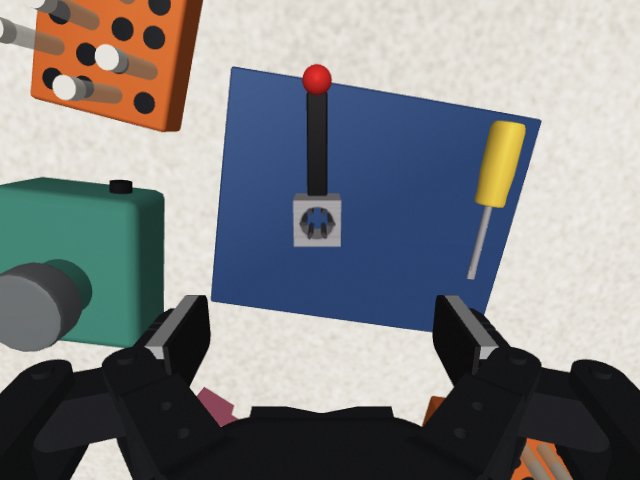

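The wrist view shows the lever upright with its hub top face at about (317,223), the bore open and the knob at (317,79).

```bash
cat > m2.py <<'E'
from h import *
c=shot('wrist'); I=c['color']; hsv=cv2.cvtColor(I,cv2.COLOR_RGB2HSV).astype(int)
g=((hsv[...,1]<45)&(hsv[...,2]>135)).astype(np.uint8); k=np.zeros_like(g); k[195:260,280:355]=g[195:260,280:355]
cs,_=cv2.findContours(k,cv2.RETR_EXTERNAL,2); b=max(cs,key=cv2.contourArea); r=cv2.minAreaRect(b); print(r)
q=cv2.boxPoints(r); P=np.array([onz(c,*p,.036) for p in q]); print('hub',P.mean(0),'sides',[np.linalg.norm(P[i]-P[i-1]).round(4) for i in range(4)])
for i in range(2):
    d=P[i+1]-P[i]; print('edge ang',np.degrees(np.arctan2(d[1],d[0])))
red=((hsv[...,0]<8)|(hsv[...,0]>172))&(hsv[...,1]>150)&(hsv[...,2]>90); ys,xs=np.nonzero(red[55:105,290:345]); K=onz(c,xs.mean()+290,ys.mean()+55,.015)
d=K-P.mean(0); print('knob',K,np.linalg.norm(d[:2]),np.degrees(np.arctan2(d[1],d[0])))
goal(P.mean(0)[0],P.mean(0)[1],.012,np.degrees(np.arctan2(d[1],d[0])))
E
python3 m2.py
```

```text
((317.5, 221.5), (45.0, 47.0), 90.0)
hub [ 0.56166796 -0.24583284  0.036     ] sides [np.float64(0.0353), np.float64(0.0352), np.float64(0.0353), np.float64(0.0364)]
edge ang 103.77946530502052
edge ang 14.610052763212352
knob [ 0.45966737 -0.2708284   0.015     ] 0.10501856496194496 -166.23083098534727
travel [-1.3000e-01 -1.9000e+00  1.3869e+02] dr [ 0.0003 -0.0004  0.0013] | pose [ 0.5612 -0.2441  0.1507] [ 1.7998e+02 -2.0000e-02 -1.6616e+02] F [ 0.9 -0.4  0.1] Tq [-0.02  0.02  0.01] gap 0.0855 gf 0.0 t 2.42 q6 -128.5
```

Request:
step_arm(grip=[0,0,0,0], travel=[[0,-1.7,60],[0,-1.7,110],[0,-1.7,144],[0,-1.7,144]], dr=[[0,0,0],[0,0,0],[0,0,0],[0,0,0]])

```text
time_s: 2.92
tcp_pos: [0.5603, -0.2452, 0.005]
tcp_rot: [179.9, -0.2, -166.1]
force: [0.3, -0.1, -0.4]
finger_gap: 0.0853
grasp_force: 0.0
```

Request:
step_arm(grip=[0.55,1,1,1,1], travel=[[0,0,0],[0,0,0],[0,0,0],[0,0,0],[0,0,0]], dr=[[0,0,0],[0,0,0],[0,0,0],[0,0,0],[0,0,0]], force=50)

```text
time_s: 3.55
tcp_pos: [0.5627, -0.2462, 0.0086]
tcp_rot: [-179.9, 0.1, -166.0]
force: [-1.3, 0.4, 8.6]
finger_gap: 0.0329
grasp_force: 48.8
```

```bash
python3 -c "
from h import *
goal(.561,-.244,.15,194.4)"
```

```text
travel [   0.8     2.35 -141.39] dr [-0.0017  0.0022 -0.0069] | pose [ 0.5627 -0.2462  0.0086] [-1.7990e+02  1.2000e-01 -1.6599e+02] F [-1.3  0.4  8.6] Tq [ 0.12  0.32 -0.05] gap 0.0329 gf 48.8 t 3.55 q6 -128.8
```

Request:
step_arm(grip=[1,1,1,1], travel=[[0,0,-20],[0,0,-60],[0,0,-120],[0,0,-170]], dr=[[0,0,0],[0,0,0],[0,0,0],[0,0,0]])

```text
time_s: 4.05
tcp_pos: [0.5618, -0.2458, 0.1801]
tcp_rot: [-179.9, 0.1, -166.0]
force: [0.6, -0.5, -1.3]
finger_gap: 0.0326
grasp_force: 49.9
```

```bash
python3 -c "
from h import *
c=shot('wrist','w2.png'); goal(.561,-.244,.15,194.4)"
```

```text
travel [ 3.64  4.54 36.99] dr [-0.0075  0.0092 -0.0066] | pose [ 0.5652 -0.2473  0.1871] [-179.57    0.53 -165.98] F [ 1.8 -1.3  3.8] Tq [-0.05 -0.12 -0.02] gap 0.0328 gf 50.1 t 4.1 q6 -128.8
```

View pics/w2.png

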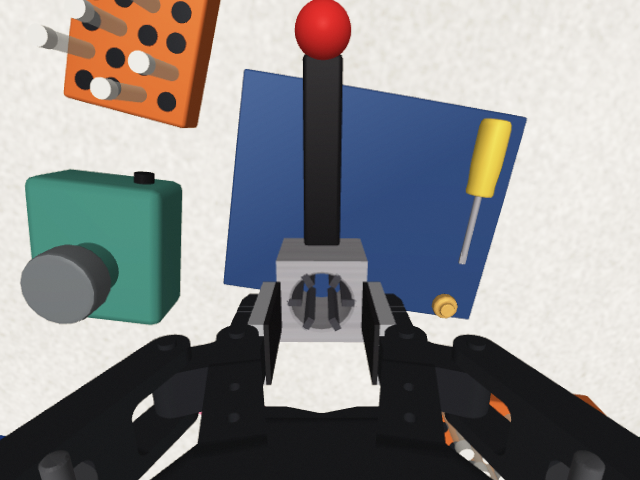

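The lever is held level and straight, with the knob at (323,29) and the hub front edge at (276–367, 262). Next I'll move toward the valve, stopping to one side so the spindle is in view.

```bash
cat > m3.py <<'E'
import sys
from h import *
c=shot('wrist'); I=c['color']; hsv=cv2.cvtColor(I,cv2.COLOR_RGB2HSV).astype(int)
Tt=np.array(c['T_tool_cam']); gr=cv2.cvtColor(I,cv2.COLOR_RGB2GRAY)
red=((hsv[...,0]<8)|(hsv[...,0]>172))&(hsv[...,1]>150)&(hsv[...,2]>70)
m=red.astype(np.uint8); m[100:]=0;m[:,:260]=0;m[:,390:]=0; cs,_=cv2.findContours(m,0,2); (ku,kv),kr=cv2.minEnclosingCircle(max(cs,key=cv2.contourArea))
g0=np.float32([[276,262],[367,262],[284,239],[360,239]])
g=cv2.cornerSubPix(gr,g0[:,None].copy(),(4,4),(-1,-1),(3,50,.01))[:,0]; print('knob',ku,kv,kr,'corners',g.round(1).tolist())
obj=np.float32([[18,-18,32],[18,18,32],[18,-18,0],[18,18,0],[105,0,11]])  # x along arm, z up; y=tool y sign
obj[:,2]*=-1                                                             # tool-like axes (z down)
pix=np.float32(np.vstack([g,[ku,kv]]))
ok,rv,tv=cv2.solvePnP(obj,pix,c['K'],np.array([c['k1'],0,0,0]),flags=cv2.SOLVEPNP_SQPNP)
ok,rv,tv=cv2.solvePnP(obj,pix,c['K'],np.array([c['k1'],0,0,0]),rv,tv,True)
pr=cv2.projectPoints(obj,rv,tv,c['K'],np.array([c['k1'],0,0,0]))[0][:,0]; print('resid',(pr-pix).round(1).tolist())
Rm=Tt[:3,:3]@cv2.Rodrigues(rv)[0]; print('bore in tool mm',Tt[:3,:3]@tv[:,0]+Tt[:3,3]*1000,'rotvec deg',np.degrees(R.from_matrix(Rm).as_rotvec()))
goal(.481,.131,.187,142)
E
python3 m3.py
```

```text
knob 322.5 28.669490814208984 30.53188133239746 corners [[275.29998779296875, 260.8999938964844], [367.3999938964844, 261.29998779296875], [283.3999938964844, 237.5], [359.6000061035156, 238.0]]
resid [[-0.10000000149011612, -0.0], [0.10000000149011612, 0.0], [-0.10000000149011612, -0.0], [0.10000000149011612, -0.10000000149011612], [0.0, 0.10000000149011612]]
bore in tool mm [0.93321086 0.31432955 4.88195238] rotvec deg [-0.14675447  0.05217952  0.30712589]
travel [ -9.94 387.5   -5.49] dr [-0.0028  0.0124  0.9079] | pose [ 0.5653 -0.2474  0.1844] [-179.56    0.55 -165.98] F [-0.4 -0.8 -0.9] Tq [-0.04 -0.02 -0.02] gap 0.0329 gf 50.0 t 4.15 q6 -128.8
```

Request:
step_arm(grip=[1,1,1,1,1], travel=[[-10,387,0],[-10,387,0],[-10,387,0],[-10,387,0],[-10,387,0]], dr=[[0,0,0.9],[0,0,0.9],[0,0,0.9],[0,0,0.9],[0,0,0.9]])

```text
time_s: 4.78
tcp_pos: [0.4973, 0.0437, 0.177]
tcp_rot: [180.0, 0.0, 143.2]
force: [1.1, 0.8, -1.6]
finger_gap: 0.0329
grasp_force: 50.0
```

```bash
python3 -c "
from h import *
goal(.481,.131,.187,142)"
```

```text
travel [ 65.34  60.11 -10.03] dr [0.0003 0.0002 0.0212] | pose [0.4973 0.0437 0.177 ] [1.7998e+02 1.0000e-02 1.4321e+02] F [ 1.1  0.8 -1.6] Tq [ 0.01 -0.09 -0.07] gap 0.0329 gf 50.0 t 4.78 q6 -49.6
```

Request:
step_arm(grip=[1,1,1,1], travel=[[33,30,-8],[65,60,-8],[65,60,-8],[65,60,-8]], dr=[[0,0,0.02],[0,0,0.02],[0,0,0.02],[0,0,0.02]])

```text
time_s: 5.28
tcp_pos: [0.4813, 0.1288, 0.1847]
tcp_rot: [-180.0, 0.0, 142.4]
force: [0.2, 0.2, -1.3]
finger_gap: 0.0326
grasp_force: 50.0
```

```bash
python3 -c "
from h import *
c=shot('wrist','w3.png'); goal(.481,.131,.187,142)"
```

```text
travel [ 2.05  1.78 -2.37] dr [-0.0003  0.0001  0.0067] | pose [0.4815 0.1283 0.1846] [-1.7998e+02  1.0000e-02  1.4238e+02] F [-0.4 -0.3 -1.6] Tq [-0.   -0.05 -0.03] gap 0.0326 gf 50.0 t 5.33 q6 -38.8
```

View pics/w3.png

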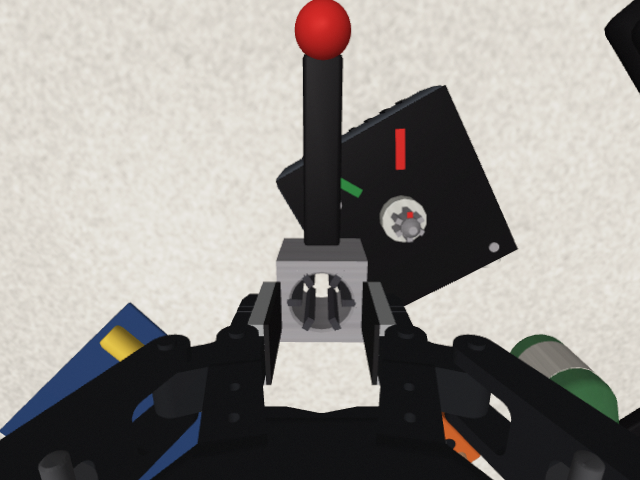

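The red bar is at (400,149), the collar at (403,219), the nose tip at about (412,231) and the red spline mark at about (410,215). I'll measure these on their own height planes.

```bash
cat > m4.py <<'E'
from h import *
c=shot('wrist'); I=c['color']; hsv=cv2.cvtColor(I,cv2.COLOR_RGB2HSV).astype(int)
x0,y0,x1,y1=370,185,445,255
red=((hsv[...,0]<10)|(hsv[...,0]>170))&(hsv[...,1]>110)&(hsv[...,2]>70)
g=((hsv[...,2]>75)).astype(np.uint8); k=np.zeros_like(g); k[y0:y1,x0:x1]=g[y0:y1,x0:x1]
b=max(cv2.findContours(k,0,1)[0],key=cv2.contourArea)[:,0]
W=np.array([onz(c,*p,.075)[:2] for p in b]); keep=np.ones(len(W),bool)
for _ in range(8):
    A=np.c_[2*W[keep],np.ones(keep.sum())]; s=np.linalg.lstsq(A,(W[keep]**2).sum(1),rcond=None)[0]; r=np.sqrt(s[2]+s[:2]@s[:2])
    e=np.linalg.norm(W-s[:2],axis=1)-r; keep=abs(e)<max(.0006,1.5*np.std(e[keep]))
print('collar c',s[:2],'r',r,keep.sum(),len(W))
def rc(box,z):
    u0,v0,u1,v1=box; ys,xs=np.nonzero(red[v0:v1,u0:u1]); return onz(c,xs.mean()+u0,ys.mean()+v0,z),len(xs),xs.mean()+u0,ys.mean()+v0
mk=rc((x0,y0,x1,y1),.093); bar=rc((390,120,412,175),.06); print(mk,bar)
C=s[:2]
for n,p in(('mark',mk[0]),('bar',bar[0])): d=p[:2]-C; print(n,np.linalg.norm(d),np.degrees(np.arctan2(d[1],d[0])))
ys,xs=np.nonzero(red[120:175,390:412]); B=np.array([onz(c,u+390,v+120,.06)[:2] for u,v in zip(xs,ys)]); vx,vy,_,_=cv2.fitLine(np.float32(B*1000),2,0,.01,.01).ravel(); print('bar dir',np.degrees(np.arctan2(vy,vx)))
print('proj tip',proj(c,[*C,.103]))
cv2.imwrite('pics/c3.png',cv2.resize(I[y0:y1,x0:x1],None,fx=8,fy=8,interpolation=3)[:,:,::-1])
E
python3 m4.py
```

```text
collar c [0.51698883 0.17896132] r 0.01725801033793906 65 132
(array([0.51112875, 0.18391799, 0.093     ]), 45, np.float64(410.0), np.float64(214.0)) (array([0.47518164, 0.208326  , 0.06      ]), 437, np.float64(400.1945080091533), np.float64(147.81235697940502))
mark 0.007675231312259919 139.77418248213178
bar 0.05108939257099173 144.91642363911066
bar dir -33.62375
proj tip [412.08340104 228.34904946]
```

View pics/c3.png

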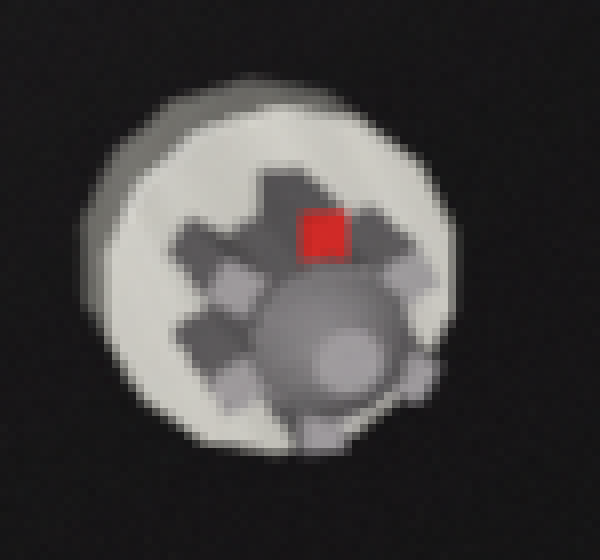

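```bash
sed -e "s/\[...,2\]>75/[...,2]>140/" -e "s/^cv2.imwrite.*//" m4.py > m5.py; cat >> m5.py <<'E'
f=lambda X,Y,z:onz(c,x0+X/8-.44,y0+Y/8-.44,z)
S=[f(*p,.093) for p in((323,236),(235,290),(237,385),(320,435),(418,378),(408,278))]
M=np.mean(S,0); print('spline centre',M,'nose top',f(350,360,.103))
for p in S: d=p-M; print(np.linalg.norm(d).round(4),np.degrees(np.arctan2(d[1],d[0])).round(1))
E
python3 m5.py
```

```text
collar c [0.5179289  0.17900381] r 0.01616823838857101 105 220
(array([0.51104547, 0.18381256, 0.093     ]), 40, np.float64(410.0), np.float64(213.625)) (array([0.47508584, 0.20839086, 0.06      ]), 431, np.float64(400.32250580046406), np.float64(147.29002320185614))
mark 0.008396764869512819 145.06193889295636
bar 0.051953115785318645 145.55287383803045
bar dir -33.608265
proj tip [413.11390647 228.99247875]
spline centre [0.51865808 0.17867053 0.093     ] nose top [0.51834286 0.17888643 0.103     ]
0.0089 146.3
0.009 -154.1
0.0087 -95.5
0.0093 -36.0
0.0095 27.4
0.0087 87.9
```

```bash
python3 -c "
from h import *
goal(.5190,.1780,.130,146.2)"
```

```text
travel [ 1.07 62.36 54.54] dr [-0.0002 -0.     -0.0678] | pose [0.4817 0.128  0.1846] [-179.99   -0.    142.32] F [-0.1  0.2 -0.9] Tq [-0.06 -0.01  0.03] gap 0.0325 gf 50.0 t 5.42 q6 -38.8
```

Request:
step_arm(grip=[1,1,1,1,1], travel=[[1,32,0],[1,62.4,20],[1,62.4,55],[1,62.4,55],[1,62.4,55]], dr=[[0,0,-0.068],[0,0,-0.068],[0,0,-0.068],[0,0,-0.068],[0,0,-0.068]])

```text
time_s: 6.05
tcp_pos: [0.5194, 0.1784, 0.1303]
tcp_rot: [180.0, 0.0, 146.2]
force: [0.2, -0.8, -0.6]
finger_gap: 0.0331
grasp_force: 50.2
```

```bash
python3 -c "
from h import *
goal(.5190,.1780,.112,146.2); shot('scene'); goal(.5190,.1780,.112,146.2); print(robot.sense()['tcp_rot'])"
```

```text
travel [ 0.11 -0.5  18.27] dr [0.0002 0.0002 0.0005] | pose [0.5194 0.1784 0.1303] [1.7999e+02 1.0000e-02 1.4623e+02] F [ 0.2 -0.8 -0.6] Tq [-0.    0.04 -0.02] gap 0.0331 gf 50.2 t 6.05 q6 -38.5
travel [ 0.31 -0.9  18.77] dr [0.0012 0.001  0.0006] | pose [0.5197 0.1786 0.1308] [1.7993e+02 6.0000e-02 1.4623e+02] F [ 0.2  0.5 -0.8] Tq [ 0.02 -0.   -0.02] gap 0.0326 gf 50.2 t 6.1 q6 -38.5
[1.79932414e+02 5.55679315e-02 1.46234538e+02]
```

Request:
step_arm(grip=[1,1,1,1,1], travel=[[0.2,-0.6,8],[0.2,-0.6,16],[0.2,-0.6,21],[0.2,-0.6,26],[0.2,-0.6,26]], dr=[[0,0,0],[0,0,0],[0,0,0],[0,0,0],[0,0,0]])

```text
time_s: 6.72
tcp_pos: [0.5181, 0.1785, 0.1031]
tcp_rot: [-180.0, -0.0, 146.3]
force: [0.6, -0.1, -0.7]
finger_gap: 0.0326
grasp_force: 50.2
```

```bash
python3 -c "
from h import *
goal(.5190,.1780,.098,146.2)"
```

```text
travel [-1.01  0.04  5.06] dr [-0.0007 -0.0006  0.0017] | pose [0.5181 0.1785 0.1031] [-1.7996e+02 -3.0000e-02  1.4630e+02] F [ 0.6 -0.1 -0.7] Tq [-0.01 -0.   -0.01] gap 0.0326 gf 50.2 t 6.72 q6 -38.5
```

Request:
step_arm(grip=[1,1,1,1,1], travel=[[-0.5,0,2],[-0.5,0,4],[-0.5,0,6],[-0.5,0,8],[-0.5,0,8]], dr=[[0,0,0],[0,0,0],[0,0,0],[0,0,0],[0,0,0]])

```text
time_s: 7.35
tcp_pos: [0.5187, 0.1783, 0.0954]
tcp_rot: [-180.0, -0.0, 146.3]
force: [-0.3, 0.4, -1.0]
finger_gap: 0.0329
grasp_force: 50.2
```

```bash
python3 -c "
from h import *
goal(.5190,.1780,.080,146.2)"
```

```text
travel [-0.39 -0.07 15.37] dr [-0.0003 -0.0002  0.0017] | pose [0.5187 0.1783 0.0954] [-1.7998e+02 -1.0000e-02  1.4630e+02] F [-0.3  0.4 -1. ] Tq [ 0.05 -0.03 -0.01] gap 0.0329 gf 50.2 t 7.35 q6 -38.6
```

Request:
step_arm(grip=[1,1,1,1,1], travel=[[0,0,2],[0,0,4],[0,0,6],[0,0,8],[0,0,8]], dr=[[0,0,0],[0,0,0],[0,0,0],[0,0,0],[0,0,0]])

```text
time_s: 7.98
tcp_pos: [0.5187, 0.1783, 0.0873]
tcp_rot: [-180.0, -0.0, 146.3]
force: [-0.4, -0.5, -1.6]
finger_gap: 0.0329
grasp_force: 50.2
```

```bash
python3 -c "
from h import *
goal(.5190,.1780,.080,146.2)"
```

```text
travel [-0.37 -0.06  7.33] dr [-0.0003 -0.0002  0.0016] | pose [0.5187 0.1783 0.0873] [-1.7998e+02 -1.0000e-02  1.4629e+02] F [-0.4 -0.5 -1.6] Tq [ 0.01 -0.04  0.03] gap 0.0329 gf 50.2 t 7.97 q6 -38.6
```

The splines have gone together with no force. I'll seat the lever the rest of the way.

Request:
step_arm(grip=[1,1,1,1,1], travel=[[0,0,2],[0,0,4],[0,0,6],[0,0,8],[0,0,9]], dr=[[0,0,0],[0,0,0],[0,0,0],[0,0,0],[0,0,0]])

```text
time_s: 8.6
tcp_pos: [0.5191, 0.1783, 0.0795]
tcp_rot: [180.0, 0.0, 146.3]
force: [-4.9, -2.8, 17.0]
finger_gap: 0.0329
grasp_force: 54.1
```

```bash
python3 -c "
from h import *
goal(.5190,.1780,.080,146.2)"
```

```text
travel [-0.11 -0.3  -0.47] dr [0.     0.0002 0.0017] | pose [0.5191 0.1783 0.0795] [1.800e+02 1.000e-02 1.463e+02] F [-4.9 -2.8 17. ] Tq [-0.37  0.83  0.01] gap 0.0329 gf 54.1 t 8.6 q6 -38.6
```

Request:
step_arm(grip=[1,1,1,1,1], travel=[[0.1,-0.3,-1],[0.1,-0.2,-1],[0.1,-0.1,-1],[0,0,-1],[0,0.1,-1]], dr=[[0,0,0],[0,0,-0.08],[0,0,-0.16],[0,0,-0.24],[0,0,-0.32]])

```text
time_s: 9.22
tcp_pos: [0.5193, 0.1786, 0.0798]
tcp_rot: [180.0, 0.0, 164.8]
force: [1.1, 0.2, 1.7]
finger_gap: 0.0326
grasp_force: 51.0
```

```bash
python3 -c "
from h import *
goal(.5190,.1780,.080,203.7)"
```

```text
travel [ 0.12 -0.64 -0.24] dr [ 4.000e-04  8.000e-04 -6.796e-01] | pose [0.5193 0.1786 0.0798] [1.7997e+02 3.0000e-02 1.6476e+02] F [1.1 0.2 1.7] Tq [-0.01 -0.01 -0.15] gap 0.0326 gf 51.0 t 9.22 q6 -57.0
```

Torque about z is −0.15 N m, which fits spindle friction, and the side loads are small. I'll keep turning.

Request:
step_arm(grip=[1,1,1,1,1], travel=[[0,0.1,0],[0,0.1,0],[0,0.2,0],[0,0.3,0],[0,0.4,0]], dr=[[0,0,-0.08],[0,0,-0.16],[0,0,-0.24],[0,0,-0.32],[0,0,-0.4]])

```text
time_s: 9.85
tcp_pos: [0.5193, 0.1788, 0.0797]
tcp_rot: [180.0, 0.0, -172.3]
force: [0.8, -0.7, 0.9]
finger_gap: 0.0328
grasp_force: 51.0
```

```bash
python3 -c "
from h import *
goal(.5190,.1780,.080,203.7)"
```

```text
travel [ 0.46 -0.79 -0.26] dr [ 0.      0.0006 -0.2796] | pose [0.5193 0.1788 0.0797] [ 1.7999e+02  4.0000e-02 -1.7232e+02] F [ 0.8 -0.7  0.9] Tq [-0.09 -0.02 -0.1 ] gap 0.0328 gf 51.0 t 9.85 q6 -79.9
```

Request:
step_arm(grip=[1,1,1,1,1], travel=[[0,0,0],[0,0.1,0],[0,0.2,0],[0,0.2,0],[0,0.2,0]], dr=[[0,0,-0.06],[0,0,-0.12],[0,0,-0.18],[0,0,-0.22],[0,0,-0.24]])

```text
time_s: 10.48
tcp_pos: [0.5193, 0.179, 0.0797]
tcp_rot: [-180.0, 0.0, -158.7]
force: [0.0, -0.4, 2.7]
finger_gap: 0.0323
grasp_force: 51.1
```

```bash
python3 -c "
from h import *
goal(.5190,.1780,.080,203.7)"
```

```text
travel [ 0.68 -0.82 -0.26] dr [-0.0001  0.0007 -0.0415] | pose [0.5193 0.179  0.0797] [-1.8000e+02  4.0000e-02 -1.5868e+02] F [ 0.  -0.4  2.7] Tq [-0.12 -0.07 -0.11] gap 0.0323 gf 51.1 t 10.47 q6 -93.5
```

Request:
step_arm(grip=[1,1,1,1,1], travel=[[0,0,0],[0,0,0],[0,0,0],[0,0,0],[0,0,0]], dr=[[0,0,-0.01],[0,0,-0.02],[0,0,-0.03],[0,0,-0.04],[0,0,-0.045]])

```text
time_s: 11.1
tcp_pos: [0.5193, 0.1791, 0.0797]
tcp_rot: [-180.0, 0.0, -156.1]
force: [1.6, 0.1, 3.1]
finger_gap: 0.0328
grasp_force: 51.5
```

```bash
python3 -c "
from h import *
goal(.5190,.1780,.080,203.7)"
```

```text
travel [ 0.66 -0.87 -0.3 ] dr [-0.      0.0005  0.0033] | pose [0.5193 0.1791 0.0797] [-1.8000e+02  3.0000e-02 -1.5611e+02] F [1.6 0.1 3.1] Tq [-0.14 -0.18 -0.18] gap 0.0328 gf 51.5 t 11.1 q6 -96.1
```

Request:
step_arm(grip=[1,1,1,1], travel=[[0,0,0],[0,0,0],[0,0,0],[0,0,0]], dr=[[0,0,-0.007],[0,0,-0.014],[0,0,-0.02],[0,0,-0.02]])

```text
time_s: 11.6
tcp_pos: [0.5192, 0.1792, 0.0797]
tcp_rot: [180.0, 0.0, -155.0]
force: [0.7, 0.3, 4.9]
finger_gap: 0.0327
grasp_force: 52.4
```

```bash
python3 -c "
from h import *
goal(.5190,.1780,.080,203.7); c=shot('wrist','w4.png')"
```

```text
travel [ 0.68 -0.96 -0.28] dr [0.0002 0.0005 0.0227] | pose [0.5192 0.1792 0.0797] [ 1.7999e+02  3.0000e-02 -1.5500e+02] F [0.7 0.3 4.9] Tq [ 0.09 -0.24 -0.56] gap 0.0327 gf 52.4 t 11.6 q6 -97.2
```

View pics/w4.png

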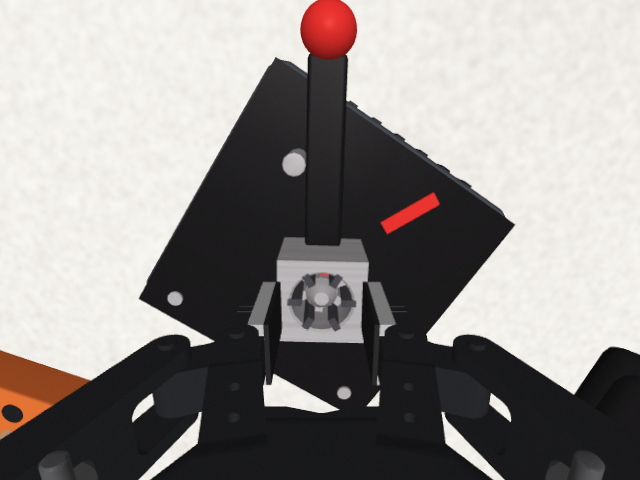

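The splines, with the red mark at the bore's arm side (322,274), sit inside the bore. The arm is against the stop post (294,163), and torque rose to −0.56 N m, so contact is confirmed. I'll ease the twist slightly, then release.

Request:
step_arm(grip=[1,1,0.5,0,0], travel=[[0,0,0],[0,0,0],[0,0,0],[0,0,0],[0,0,0]], dr=[[0,0,0.012],[0,0,0.012],[0,0,0.012],[0,0,0.012],[0,0,0.012]], force=20)

```text
time_s: 12.28
tcp_pos: [0.5184, 0.1788, 0.0792]
tcp_rot: [180.0, -0.1, -155.7]
force: [-0.1, -0.2, 0.0]
finger_gap: 0.0772
grasp_force: 0.0
```

Request:
step_arm(grip=[0,0,0,0,0], travel=[[0,0,0],[0,0,-10],[0,0,-30],[0,0,-60],[0,0,-100]], dr=[[0,0,0],[0,0,0],[0,0,0],[0,0,0],[0,0,0]])

```text
time_s: 12.9
tcp_pos: [0.5184, 0.1788, 0.1805]
tcp_rot: [180.0, -0.1, -155.7]
force: [0.3, 0.1, 0.5]
finger_gap: 0.0853
grasp_force: 0.0
```

```bash
python3 -c "
from h import *
goal(.5190,.1780,.18,203.7); c=shot('wrist','w5.png'); I=c['color']; hsv=cv2.cvtColor(I,cv2.COLOR_RGB2HSV).astype(int)
red=(((hsv[...,0]<8)|(hsv[...,0]>172))&(hsv[...,1]>150)&(hsv[...,2]>70)).astype(np.uint8)
for k in cv2.findContours(red,0,2)[0]:
    if cv2.contourArea(k)>60:
        (u,v),r=cv2.minEnclosingCircle(k); p=onz(c,u,v,.086); d=p[:2]-np.array([.5185,.1788]); print(u,v,r,p,np.linalg.norm(d),np.degrees(np.arctan2(d[1],d[0])))
"
```

```text
travel [-0.19 -0.98  0.53] dr [ 0.0001 -0.0013  0.0111] | pose [0.5184 0.1788 0.1805] [ 1.7999e+02 -8.0000e-02 -1.5566e+02] F [0.3 0.1 0.5] Tq [-0.01 -0.07  0.04] gap 0.0853 gf 0.0 t 12.9 q6 -96.6
379.5 184.0 20.88669776916504 [0.47354658 0.20300333 0.086     ] 0.05105498723641572 151.70157399235634
327.0 69.13235473632812 17.59320831298828 [0.42120218 0.13930399 0.086     ] 0.1050085711888692 -157.9063392013298
```

View pics/w5.png

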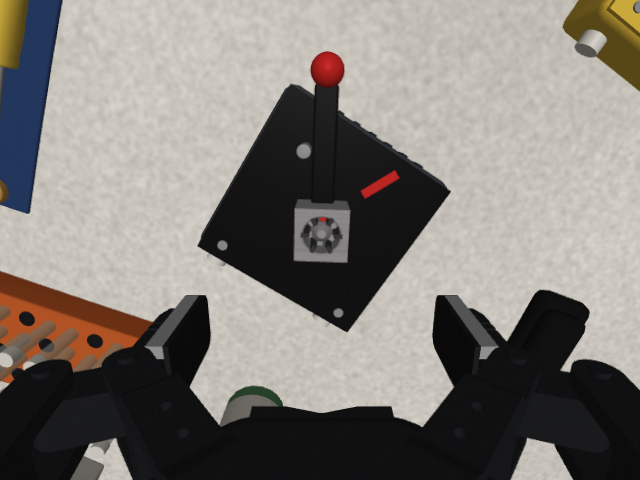

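The lever is home and released. There seems to be about a 1 mm gap between the arm edge (314,151) and the post (304,151), so I'll measure it on the right height planes.

```bash
cat > m6.py <<'E'
from h import *
c=shot('wrist'); I=c['color']; hsv=cv2.cvtColor(I,cv2.COLOR_RGB2HSV).astype(int); V=hsv[...,2]
red=(((hsv[...,0]<8)|(hsv[...,0]>172))&(hsv[...,1]>150)&(V>70)).astype(np.uint8)
for k in cv2.findContours(red,0,2)[0]:
    a=cv2.contourArea(k)
    if a>60:
        m=cv2.moments(k); u,v=m['m10']/a,m['m01']/a; z=.086 if v<120 else .06
        if v>210: continue
        p=onz(c,u,v,z); d=p[:2]-np.array([.5185,.1788]); print(z,p,np.linalg.norm(d),np.degrees(np.arctan2(d[1],d[0])))
m=((V>90)&(hsv[...,1]<60)).astype(np.uint8); k=np.zeros_like(m); k[138:165,290:316]=m[138:165,290:316]
b=max(cv2.findContours(k,0,2)[0],key=cv2.contourArea); e=cv2.minEnclosingCircle(b); P=onz(c,*e[0],.09); d=P[:2]-np.array([.5185,.1788]); print('post',e,P,np.linalg.norm(d),np.degrees(np.arctan2(d[1],d[0])))
print(np.round(V[146:158:2,296:346]).tolist())
E
python3 m6.py
```

```text
0.06 [0.47536397 0.2082512  0.06      ] 0.05223112107058529 145.67662610090534
0.086 [0.4211854  0.13928788 0.086     ] 0.10503018206849365 -157.90163675308946
post ((304.36956787109375, 144.06521606445312), 7.068825721740723) [0.47434885 0.1462572  0.09      ] 0.0548484979497383 -143.60691942553098
[[27, 58, 116, 139, 139, 140, 141, 140, 140, 140, 140, 140, 140, 140, 126, 82, 28, 19, 18, 25, 27, 27, 27, 26, 27, 26, 26, 27, 27, 26, 27, 28, 27, 28, 27, 28, 26, 28, 23, 16, 19, 28, 26, 26, 27, 27, 27, 29, 28, 26], [26, 28, 63, 116, 134, 137, 136, 137, 138, 138, 137, 136, 136, 127, 93, 31, 23, 20, 18, 24, 26, 26, 27, 28, 28, 26, 26, 27, 28, 26, 27, 27, 26, 27, 28, 26, 27, 25, 21, 17, 19, 26, 26, 28, 29, 27, 27, 26, 27, 26], [27, 24, 25, 36, 72, 108, 122, 132, 132, 132, 127, 113, 92, 46, 25, 26, 25, 18, 19, 25, 26, 26, 27, 26, 27, 26, 26, 26, 28, 27, 26, 25, 27, 25, 27, 26, 27, 24, 19, 17, 19, 27, 27, 27, 26, 26, 27, 26, 27, 27], [26, 26, 25, 25, 25, 25, 27, 33, 35, 31, 26, 27, 25, 26, 25, 26, 24, 16, 19, 24, 27, 26, 26, 27, 25, 26, 25, 26, 26, 26, 25, 26, 27, 26, 25, 28, 27, 24, 19, 16, 19, 26, 24, 27, 27, 27, 26, 27, 26, 25], [25, 25, 25, 24, 24, 25, 25, 25, 25, 25, 25, 26, 25, 26, 25, 25, 23, 18, 19, 25, 27, 27, 25, 25, 27, 25, 26, 26, 26, 26, 25, 27, 26, 26, 26, 24, 25, 26, 18, 15, 20, 26, 27, 25, 26, 26, 26, 26, 26, 26], [23, 25, 26, 24, 24, 25, 25, 24, 25, 26, 24, 25, 24, 25, 25, 25, 23, 15, 18, 23, 25, 24, 26, 26, 26, 25, 26, 24, 26, 26, 26, 27, 26, 26, 27, 26, 27, 25, 19, 16, 20, 25, 26, 25, 26, 25, 24, 26, 25, 27]]
```

The arm-to-post distance is 13.5 mm against 13.0, so the arm sits about 0.5 mm short of the stop. I'll nudge it onto the post with the inner face of an open finger, at 78 mm radius between the post and the knob.

```bash
cat > g7.py <<'E'
import sys
from h import *
f=np.radians(-157.6); r,y,z=[float(v) for v in sys.argv[1:]]
S=np.array([.5185,.1788]); p=S+r*np.array([np.cos(f),np.sin(f)])+y*np.array([np.sin(f),-np.cos(f)])
goal(*p,z,-157.6)
E
python3 g7.py .078 -.026 .18
```

```text
travel [ 82.41 -22.97   3.82] dr [-0.0008  0.0082  0.0338] | pose [0.5219 0.1799 0.1845] [-179.95    0.47 -155.66] F [ 0.7 -0.7  0.4] Tq [ 0.02 -0.01  0.05] gap 0.0856 gf 0.0 t 13.0 q6 -96.6
```

Request:
step_arm(grip=[0,0,0,0,0], travel=[[40,-23,0],[79,-23,0],[79,-23,0],[79,-23,40],[79,-23,40]], dr=[[0,0,0.034],[0,0,0.034],[0,0,0.034],[0,0,0.034],[0,0,0.034]])

```text
time_s: 13.62
tcp_pos: [0.4552, 0.1253, 0.1379]
tcp_rot: [180.0, -0.3, -157.6]
force: [-0.4, 0.0, -0.6]
finger_gap: 0.0853
grasp_force: 0.0
```

Request:
step_arm(grip=[0,0,0], travel=[[0,0,0],[0,0,0],[0,0,0]], dr=[[0,0,0],[0,0,0],[0,0,0]])

```text
time_s: 14.0
tcp_pos: [0.4571, 0.1257, 0.1404]
tcp_rot: [-180.0, 0.1, -157.6]
force: [-0.4, -0.6, 0.2]
finger_gap: 0.0856
grasp_force: 0.0
```

```bash
python3 g7.py .078 -.026 .067
```

```text
travel [ 1.15 -0.27 73.37] dr [-0.0002  0.0015 -0.0002] | pose [0.4571 0.1257 0.1404] [-1.7999e+02  9.0000e-02 -1.5761e+02] F [-0.4 -0.6  0.2] Tq [0.   0.02 0.02] gap 0.0856 gf 0.0 t 14.0 q6 -98.5
```

Request:
step_arm(grip=[0,0,0,0,0], travel=[[0,0,30],[0,0,50],[0,0,65],[0,0,72],[0,0,72]], dr=[[0,0,0],[0,0,0],[0,0,0],[0,0,0],[0,0,0]])

```text
time_s: 14.62
tcp_pos: [0.4565, 0.1255, 0.0675]
tcp_rot: [180.0, -0.0, -157.6]
force: [-0.2, -0.0, -0.0]
finger_gap: 0.0853
grasp_force: 0.0
```

Request:
step_arm(grip=[0,0,0,0,0], travel=[[0,-2,0],[0,-4,0],[0,-6,0],[0,-7,0],[0,-7.5,0]], dr=[[0,0,0],[0,0,0],[0,0,0],[0,0,0],[0,0,0]])

```text
time_s: 15.25
tcp_pos: [0.4594, 0.1185, 0.0676]
tcp_rot: [-180.0, 0.0, -157.6]
force: [0.4, 0.2, 0.2]
finger_gap: 0.0855
grasp_force: 0.0
```

```bash
python3 g7.py .078 -.0347 .067
```

```text
travel [ 0.36 -1.44  0.61] dr [-0.      0.0001 -0.0003] | pose [0.4594 0.1185 0.0676] [-180.      0.   -157.62] F [0.4 0.2 0.2] Tq [-0.07 -0.01  0.06] gap 0.0855 gf 0.0 t 15.25 q6 -99.4
```

No contact yet. I'll continue in 0.5 mm steps.

Request:
step_arm(grip=[0,0,0,0,0], travel=[[0,-0.5,0],[0,-1,0],[0,-1.5,0],[0,-2,0],[0,-2,0]], dr=[[0,0,0],[0,0,0],[0,0,0],[0,0,0],[0,0,0]])

```text
time_s: 15.88
tcp_pos: [0.4601, 0.1167, 0.0676]
tcp_rot: [180.0, -0.0, -157.6]
force: [0.0, -0.3, 0.6]
finger_gap: 0.0857
grasp_force: 0.0
```

Request:
step_arm(grip=[0,0,0], travel=[[0,-0.5,0],[0,-1,0],[0,-1,0]], dr=[[0,0,0],[0,0,0],[0,0,0]])

```text
time_s: 16.25
tcp_pos: [0.4605, 0.1157, 0.0676]
tcp_rot: [-180.0, 0.0, -157.6]
force: [-0.7, 0.8, 0.3]
finger_gap: 0.0854
grasp_force: 0.0
```

```bash
python3 g7.py .078 -.0347 .067
```

```text
travel [0.36 1.5  0.57] dr [-0.      0.     -0.0003] | pose [0.4605 0.1157 0.0676] [-180.      0.   -157.62] F [-0.7  0.8  0.3] Tq [-0.03  0.03 -0.01] gap 0.0854 gf 0.0 t 16.25 q6 -99.7
```

Request:
step_arm(grip=[0,0,0], travel=[[0,-0.5,0],[0,-1,0],[0,-1,0]], dr=[[0,0,0],[0,0,0],[0,0,0]])

```text
time_s: 16.62
tcp_pos: [0.4609, 0.1148, 0.0676]
tcp_rot: [-180.0, 0.0, -157.6]
force: [0.1, 0.1, 0.0]
finger_gap: 0.0852
grasp_force: 0.0
```

Request:
step_arm(grip=[0,0,0], travel=[[0,-0.5,0],[0,-1,0],[0,-1,0]], dr=[[0,0,0],[0,0,0],[0,0,0]])

```text
time_s: 17.0
tcp_pos: [0.4613, 0.1139, 0.0676]
tcp_rot: [-180.0, 0.0, -157.6]
force: [-0.6, 0.5, 0.1]
finger_gap: 0.0853
grasp_force: 0.0
```

```bash
python3 - <<'E'
from h import *
s=robot.sense(); print(s['force'],s['torque'],s['tcp_pos'])
c=shot('wrist','w6.png')
E
```

```text
[-0.58595427  0.52915819  0.06357842] [-0.04709286 -0.01294157  0.0646767 ] [0.46132335 0.11388101 0.06759523]
```

View pics/w6.png

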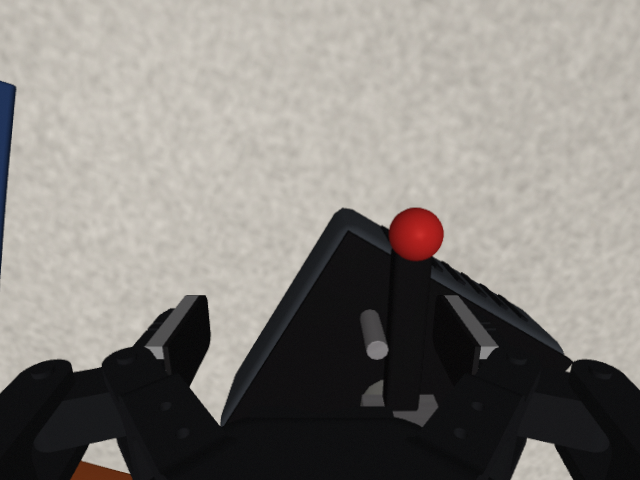

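The open finger tip is still a few millimetres right of the arm (arm edge u≈430, finger u≈435–445). I'll continue gently until force appears.

Request:
step_arm(grip=[0,0,0,0], travel=[[0,-0.5,0],[0,-1,0],[0,-1.5,0],[0,-1.5,0]], dr=[[0,0,0],[0,0,0],[0,0,0],[0,0,0]])

```text
time_s: 17.55
tcp_pos: [0.4619, 0.1125, 0.0676]
tcp_rot: [180.0, 0.0, -157.6]
force: [-0.2, 0.1, 0.8]
finger_gap: 0.0852
grasp_force: 0.0
```

Request:
step_arm(grip=[0,0,0,0], travel=[[0,-0.5,0],[0,-1,0],[0,-1,0],[0,-1,0]], dr=[[0,0,0],[0,0,0],[0,0,0],[0,0,0]])

```text
time_s: 18.05
tcp_pos: [0.4622, 0.1116, 0.0676]
tcp_rot: [-180.0, 0.0, -157.6]
force: [-0.2, 0.5, -1.1]
finger_gap: 0.0853
grasp_force: 0.0
```

```bash
python3 - <<'E'
from h import *
c=shot('wrist'); K=c['K']; T=np.array(c['T_tool_cam']); I=c['color']; g=I.max(2).astype(int)
print(K[0,0],K[:2,2])
# tip inner edge pixel -> tool z with y=.0427 
c2=dict(c); c2['T']=T
for u,v in((433,318),(437,298),(434,345)):
    o,d=ray(c2,u,v); t=(.0427-o[1])/d[1]; print((o+t*d).round(4))
hsv=cv2.cvtColor(I,cv2.COLOR_RGB2HSV).astype(int); red=((hsv[...,0]<8)|(hsv[...,0]>172))&(hsv[...,1]>150)&(hsv[...,2]>70)
ys,xs=np.nonzero(red); p=onz(c,xs.mean(),ys.mean(),.086); d=p[:2]-[.5185,.1788]; print(xs.mean(),ys.mean(),p,np.hypot(*d),np.degrees(np.arctan2(d[1],d[0])),len(xs)); print(np.linalg.inv(toolT(robot.sense()))@np.r_[p,1])
for v in(290,310,330): print(v,g[v,400:470].tolist())
E
```

```text
380.0072493017691 [321.15274144 233.86651732]
[-0.0004  0.0427 -0.0375]
[ 0.0091  0.0427 -0.0399]
[-0.0095  0.0427 -0.0416]
421.93143365983974 233.9207479964381 [0.42119509 0.13935808 0.086     ] 0.10499480901055919 -157.93514069132425 2246
[ 0.02737297  0.04128251 -0.01840611  1.        ]
290 [14, 15, 17, 17, 17, 16, 17, 19, 17, 18, 17, 18, 16, 18, 17, 18, 18, 18, 18, 17, 19, 18, 18, 18, 17, 17, 16, 16, 18, 17, 18, 17, 16, 14, 14, 16, 16, 15, 16, 17, 16, 17, 16, 16, 16, 16, 17, 16, 17, 18, 16, 18, 17, 18, 13, 10, 17, 39, 61, 61, 61, 60, 58, 57, 55, 52, 50, 49, 48, 46]
310 [16, 17, 17, 17, 17, 17, 20, 15, 17, 16, 18, 19, 17, 17, 17, 18, 17, 17, 18, 18, 19, 16, 18, 17, 17, 16, 16, 17, 19, 17, 15, 15, 14, 14, 13, 12, 9, 10, 10, 7, 9, 10, 11, 10, 10, 11, 11, 10, 9, 8, 12, 14, 14, 14, 24, 63, 81, 81, 81, 81, 81, 81, 80, 81, 82, 80, 80, 81, 80, 71]
330 [17, 18, 18, 17, 18, 19, 17, 17, 17, 18, 18, 17, 19, 16, 18, 17, 18, 17, 17, 15, 16, 16, 17, 17, 17, 16, 16, 18, 16, 16, 15, 13, 15, 8, 9, 9, 9, 10, 8, 11, 9, 10, 10, 10, 12, 12, 8, 11, 7, 10, 11, 10, 10, 11, 9, 9, 11, 7, 10, 10, 8, 10, 11, 10, 11, 12, 13, 14, 26, 54]
```

The finger is riding above the arm because open fingers end farther back than I assumed. I'll back off 10 mm, lower 20 mm and retry.

Request:
step_arm(grip=[0,0,0,0], travel=[[0,5,0],[0,10,0],[0,10,0],[0,10,0]], dr=[[0,0,0],[0,0,0],[0,0,0],[0,0,0]])

```text
time_s: 18.6
tcp_pos: [0.4584, 0.121, 0.0676]
tcp_rot: [-180.0, 0.0, -157.6]
force: [-0.6, 0.8, -0.8]
finger_gap: 0.0852
grasp_force: 0.0
```

Request:
step_arm(grip=[0,0,0,0,0], travel=[[0,0,5],[0,0,10],[0,0,15],[0,0,20],[0,0,20]], dr=[[0,0,0],[0,0,0],[0,0,0],[0,0,0],[0,0,0]])

```text
time_s: 19.23
tcp_pos: [0.4581, 0.1207, 0.0471]
tcp_rot: [180.0, -0.1, -157.6]
force: [-0.3, -1.0, -0.0]
finger_gap: 0.085
grasp_force: 0.0
```

Request:
step_arm(grip=[0,0,0,0,0], travel=[[0,-0.5,0],[0,-1,0],[0,-1.5,0],[0,-2,0],[0,-2,0]], dr=[[0,0,0],[0,0,0],[0,0,0],[0,0,0],[0,0,0]])

```text
time_s: 19.85
tcp_pos: [0.4592, 0.119, 0.0476]
tcp_rot: [-180.0, 0.0, -157.6]
force: [0.2, 0.6, -0.0]
finger_gap: 0.0853
grasp_force: 0.0
```

Request:
step_arm(grip=[0,0,0,0,0], travel=[[0,-0.5,0],[0,-1,0],[0,-1.5,0],[0,-2,0],[0,-2,0]], dr=[[0,0,0],[0,0,0],[0,0,0],[0,0,0],[0,0,0]])

```text
time_s: 20.48
tcp_pos: [0.4599, 0.1171, 0.0476]
tcp_rot: [180.0, -0.0, -157.6]
force: [-0.5, 0.2, 0.3]
finger_gap: 0.0852
grasp_force: 0.0
```

Request:
step_arm(grip=[0,0,0,0], travel=[[0,-0.5,0],[0,-1,0],[0,-1,0],[0,-1,0]], dr=[[0,0,0],[0,0,0],[0,0,0],[0,0,0]])

```text
time_s: 20.98
tcp_pos: [0.4602, 0.1162, 0.0476]
tcp_rot: [180.0, -0.0, -157.6]
force: [-0.4, -0.2, -0.7]
finger_gap: 0.0851
grasp_force: 0.3
```

Request:
step_arm(grip=[0,0,0], travel=[[0,-0.5,0],[0,-1,0],[0,-1,0]], dr=[[0,0,0],[0,0,0],[0,0,0]])

```text
time_s: 21.35
tcp_pos: [0.4604, 0.1156, 0.0475]
tcp_rot: [180.0, -0.0, -157.6]
force: [-2.2, 5.6, 0.3]
finger_gap: 0.0852
grasp_force: 2.5
```

```bash
cat > m8.py <<'E'
from h import *
s=robot.sense(); c=shot('wrist'); I=c['color']
hsv=cv2.cvtColor(I,cv2.COLOR_RGB2HSV).astype(int); red=((hsv[...,0]<8)|(hsv[...,0]>172))&(hsv[...,1]>150)&(hsv[...,2]>70)
red[:, :250]=0; red[330:]=0
b=max(cv2.findContours(red.astype(np.uint8),0,2)[0],key=cv2.contourArea); (u,v),r=cv2.minEnclosingCircle(b)
p=onz(c,u,v,.086); d=p[:2]-[.5185,.1788]; print('knob',u,v,r,p,np.hypot(*d),np.degrees(np.arctan2(d[1],d[0])),'tool y',(np.linalg.inv(c['T'])@np.r_[p,1])[0])
print(s['force'],s['torque'],s['grasp_force'])
E
python3 m8.py
```

```text
knob 418.09014892578125 249.5 31.01088523864746 [0.42188807 0.13737124 0.086     ] 0.10511996276267516 -156.78956207737187 tool y 0.03451570295891768
[-2.15394796  5.59752083  0.30544119] [0.75312921 0.30573004 0.05109681] 2.5313763320446014
```

Force is 6 N at the arm, well above the 1.3 N friction alone needs, and the lever moved about 1°, so it is on the post. I'll retreat.

Request:
step_arm(grip=[0,0,0,0], travel=[[0,3,0],[0,6,0],[0,8,0],[0,8,0]], dr=[[0,0,0],[0,0,0],[0,0,0],[0,0,0]])

```text
time_s: 21.9
tcp_pos: [0.4577, 0.1228, 0.0476]
tcp_rot: [-180.0, 0.0, -157.6]
force: [-1.1, -0.1, -0.5]
finger_gap: 0.0856
grasp_force: 0.0
```

Request:
step_arm(grip=[0,0,0,0,0], travel=[[0,0,-15],[0,0,-40],[0,0,-70],[0,0,-100],[0,0,-120]], dr=[[0,0,0],[0,0,0],[0,0,0],[0,0,0],[0,0,0]])

```text
time_s: 22.52
tcp_pos: [0.4582, 0.1227, 0.17]
tcp_rot: [-180.0, 0.1, -157.6]
force: [0.5, 0.2, 0.8]
finger_gap: 0.0856
grasp_force: 0.0
```

Request:
step_arm(grip=[0,0,0,0,0], travel=[[-30,0,0],[-60,20,0],[-60,20,0],[-60,20,0],[-60,20,0]], dr=[[0,0,0],[0,0,0],[0,0,0],[0,0,0],[0,0,0]])

```text
time_s: 23.15
tcp_pos: [0.5047, 0.1634, 0.1677]
tcp_rot: [-180.0, -0.0, -157.6]
force: [0.1, 0.1, 0.3]
finger_gap: 0.0854
grasp_force: 0.0
```

```bash
cat > m9.py <<'E'
from h import *
c=shot('wrist'); I=c['color']; hsv=cv2.cvtColor(I,cv2.COLOR_RGB2HSV).astype(int); V=hsv[...,2]
S=np.array([.5185,.1788]); ang=lambda p:(np.hypot(*(p[:2]-S)).round(4),np.degrees(np.arctan2(*(p[:2]-S)[::-1])).round(2))
red=(((hsv[...,0]<8)|(hsv[...,0]>172))&(hsv[...,1]>150)&(V>70)).astype(np.uint8)
for k in cv2.findContours(red,0,2)[0]:
    if cv2.contourArea(k)>60: (u,v),r=cv2.minEnclosingCircle(k); print('red',u,v,r,ang(onz(c,u,v,.086)),ang(onz(c,u,v,.06)))
P=S+.055*np.array([np.cos(np.radians(-143.6)),np.sin(np.radians(-143.6))]); u,v=proj(c,[*P,.09]).round().astype(int); print(u,v)
m=((V>90)&(hsv[...,1]<60)).astype(np.uint8); k=np.zeros_like(m); k[v-13:v+14,u-13:u+14]=m[v-13:v+14,u-13:u+14]
b=max(cv2.findContours(k,0,2)[0],key=cv2.contourArea); e=cv2.minEnclosingCircle(b); print('post',e,ang(onz(c,*e[0],.09)))
E
python3 m9.py; python3 -c "
from h import *
goal(.5,.18,.18,-157.6)"
```

```text
red 392.430908203125 210.34146118164062 21.272836685180664 (np.float64(0.0515), np.float64(153.29)) (np.float64(0.0521), np.float64(144.92))
red 335.5 98.0 17.86766815185547 (np.float64(0.105), np.float64(-157.74)) (np.float64(0.1067), np.float64(-158.23))
314 182
post ((313.77777099609375, 181.77777099609375), 7.325018882751465) (np.float64(0.0551), np.float64(-143.47))
travel [ -1.82  17.19 -12.33] dr [-0.     -0.0005 -0.0008] | pose [0.5048 0.1634 0.1677] [-1.8000e+02 -3.0000e-02 -1.5764e+02] F [-1.5 -0.5 -0.5] Tq [-0.03  0.01  0.02] gap 0.0851 gf 0.0 t 23.2 q6 -95.7
```

```bash
python3 -c "
from bench import robot
print(robot.hand_in())"
```

```text
the job is handed in; nothing more can be done
None
```

I fitted the lever fully home on the spindle in line with the red mark, turned it counter-clockwise to the stop post, released it and handed in at about 23 s; the arm's last measured angle was within about 0.6° of stop contact, and no verdict came back.

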